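# Seat the gel cassette and hold the plain comb in the gap

## Robot

A 6-joint arm with a two-finger parallel gripper is mounted at the origin on the work surface. World frame = base frame: x ahead of the robot, y to its left, z up, the work surface at z = 0. Lengths are in m, angles in rad, forces in N, time in s.
With the tool pointing down it reaches from about 0.325 to 1 m from the base axis. Payload 5.1 kg.
Tool frame: the origin (TCP) lies at the centre of the arm's flange, where the gripper is bolted on; the fingertips stand 173 mm ahead of it and the grasp point (between the pads) lies 155 mm ahead of it; z points along the fingers, y is the line along which they close (so a half turn about z gives the same grasp; the last joint's range is limited). The gripper opens to 85 mm and grips with 20 to 120 N. Pads are 22 mm wide; open, the fingers measure 114 mm over their backs; the gripper's body (76 mm by 85 mm) begins 54 mm behind the grasp point. The pads swing forward as they close: fully open they stand 13 mm farther back than shut.
Start: joints at [-1.392, 0.124, 1.65, -0, 1.367, -0.083], TCP at [0.168, -0.628, 0.405] pointing down, gripper open.
Joint ranges: [-2.61, 2.61], [-1.02, 2.33], [0.03, 2.71], [-1.35, 4.49], [0.32, 2.68], [-2.91, 2.91]. Speed limits (rad/s): [2.57, 2.57, 3.14, 3.14, 3.14, 3.14].

## Interface

Orientations are given as a rotation vector (axis times angle).
In Python, from plant import env gives the robot as it stands.
- The arm moves only by the tool step_arm, never from a script. Its argument "steps" is a list of rows, each a list of 5 numbers: the shift along the tool's x, y, z in cm, then the turn about the tool's z in rad, then the finger opening in cm, from 0 to 8.54. A call has exactly 10 rows; each row shifts and turns the commanded pose from where the row before left it, along the tool's axes as they then stand; what a row does not reach is not made up. A row lasts 1/10 s, in which the tool goes at most 50 mm and 8.59 degrees, less where a joint would pass 70% of its speed; a pose out of reach is approached as far as the arm can. A call is refused whole if a number of a shift passes 5 or a number of a turn 0.15, either way. A call with a gripper value outside its range is refused whole. The fingers move at their own pace and stop on an object; the grip force is fixed at half the most. Time passes only in rows, so rows that do not move let the fingers close, or fill a call up. It gives the time, the measured TCP pose, the force, the opening and the grip force at its end, in the units of the state.
- env.sense(): the state, without advancing time (a new reading comes with each control period).
- env.get_image(name): name is "side" or "top"; returns (picture, depth): 384x512x3 uint8, red, green, blue; 384x512 float32, m along the optical axis (not along the pixel's ray), 0 where there is no reading.
- env.camera_info(name): a dict with "K" (3x3 intrinsics, pixels), "k1" (the pictures are not rectified: a ray, as slopes to the right and down, at radius r is drawn at 1 + k1 r^2 times it, then the intrinsics apply), "R" (3x3) and "t" (3): a world point X has camera coordinates R X + t. Camera axes: x right, y down, z forward; pixel columns grow to the right and rows downward; lengths in m; the calibration is good to about 2 mm. A picture is of the moment at which its call begins. camera_info takes no time and is no camera call.
- env.close_job(): hands the job in; it is judged then, once.
The state is a dict: "t": time; "joint_pos": joint angles; "qvel": joint speeds; "tau": joint torques, N m; "ee_pos": TCP position; "tcp_rot": TCP orientation; "contact_force": force on the tool from outside, world axes, zero at the start; "torque": the same for the moment, N m; "grip_width": opening from 0.0 (shut) to 1.0 (fully open); "finger_force": force on a finger pad.
Only numpy, scipy, OpenCV 4.12 (cv2) and the standard library are available. Lean on these libraries where they do the work, as an engineer would, in place of code of your own. Each camera call takes 0.05 s, during which the arm holds its last target. There are 200 camera calls.

## Task

Press the gel cassette down into its casting stand until it is fully home. Then take the plain comb blade (the one without teeth) from the rack and slide it straight down between the two plates, midway along them, until it drags snugly and the black line across it is about level with the plates' top edges, and finish while still gripping it, holding it still and upright at that depth. Leave the toothed comb, bottle, timer and tip box alone.

Things in the scene. Friction and masses are not known exactly. Their poses are not given: they have to be found in the camera images.
- stand: Grey casting stand, fixed: base 120 (x) by 190 (y) by 20 mm, a post 50 (x) by 12 (y) mm at y = +87 and -87 mm, top 110 mm above the bench. Origin: centre of the underside; x is square to the plates, y along them, z up. The cassette stands between the posts and floats freely, up to 5 mm either way along x, so it centres itself on the blade.
- cassette (a joint): How far the cassette is pressed down, in m: 0 stands 10 mm proud, 0.010 is fully home on a hard stop. It moves straight down against friction (about 5 N) and stays where it is left. Fully home, the tops of its white side rails are 114 mm above the bench, 4 mm above the tops of the stand's posts; proud, up to 124 mm.
- rail_left (a point): Centre of the flat top of the cassette's white side rail at the +y end of the plates, a good place to press. Rail top 34 (x) by 26 (y) mm; the plates' edges lie 4 mm lower. Moves with the cassette; axes as the stand.
- rail_right (a point): The same at the -y end of the plates, 130 mm from the other.
- gap_mouth (a point): Middle of the gap between the plates, level with their top edges (at 110 mm when home). x square to the plates, y along them, z up; moves with the cassette. Plates 100 mm long, 80 high. Their top 18 mm lean apart, 7 mm to -x and 9 mm to +x at the edges; below, the 2 mm gap is sprung: forcing the 4 mm blade in at 12 to 20 mm deep takes up to 15 N; deeper, it drags with 2 to 6 N.
- front_plate: Glass plate on the -x side of the gap, with a white lip. It is sprung towards the other plate with about 2 to 3 N and gives way by up to 8 mm. Origin: underside of the cassette, in the middle.
- back_plate: White ceramic plate on the +x side of the gap, fixed in the cassette. Origin: underside of the cassette, in the middle.
- rack: Grey comb rack, fixed to the bench, 60 (x) by 170 (y) by 50 mm high, with two slots in line along y (centres at y = +38 and -38 mm), each 40 mm deep. Each holds a comb, which stands upright in it. Origin: centre of the underside.
- blade: Plain comb blade, white plastic, 40 to 85 g: flat, 4 mm thick (x), 46 wide (y), 60 long (z), straight rounded lower edge, no teeth, under a plain handle bar 14 (x) by 46 (y) by 30 mm high. Origin: middle of the lower edge; z up to the handle. A black line crosses it 35 mm above the lower edge. Starts upright in one rack slot, edge 10 mm above the bench; lifts straight out. Works either way round.
- blade_grip (a point): Centre of the blade's handle, 75 mm above the lower edge. Pinch the handle across its 14 mm, along the blade's x.
- toothed_comb: Bystander: a comb of the same size and material with five separate teeth and a notch in the top of its handle, in the rack's other slot. Origin: middle of the lower edge.
- bottle: Bystander: round jar, 64 mm in diameter, 120 mm high, with a blue cap. Origin: centre of the underside.
- timer: Bystander: flat white timer, 50 by 75 by 18 mm. Origin: centre of the underside.
- tip_box: Bystander: lidded box, 88 by 123 by 58 mm. Origin: centre of the underside.
There are look-alikes about, which are no part of the job. What is shaped like the blade but purple is not meant.

How it is judged:
On the way, in this order (a step that is already met when the one before it is completed fails the run):
1. the cassette is pressed fully home (value of joint cassette above 0.0085 m), for 0.1 s.
2. the blade drags between both plates at its depth (z of blade in the frame of gap_mouth between -0.045 and -0.025 m and y of blade in the frame of gap_mouth between -0.02 and 0.02 m and contact force between blade and front_plate above 1 N and contact force between blade and back_plate above 1 N and value of joint cassette above 0.008 m), for 0.3 s.
At the end, for the whole second after the job is handed in: Cassette 8 mm or more down of 10; blade's lower edge 25 to 45 mm below the plates' top edges, within 20 mm of their middle, each plate pressed with over 1 N; fingers grip it with over 3 N; still (under 10 mm/s), upright within 0.12 rad (all of step 2 and contact force between the fingers and blade above 3 N and linear speed of blade below 0.01 m/s and angle between blade's own z axis and vertical below 0.12 rad); the arm keeps its last pose, push and grip.
It fails at once if the toothed comb is disturbed (moved more than 20 mm) (distance of toothed_comb from where it was at the start of the episode above 0.02 m).
It fails at once if the bottle is moved more than 30 mm (distance of bottle from where it was at the start of the episode above 0.03 m).
It fails at once if the timer is moved more than 30 mm (distance of timer from where it was at the start of the episode above 0.03 m).
It fails at once if the tip box is moved more than 30 mm (distance of tip_box from where it was at the start of the episode above 0.03 m).
It also fails if it takes over 54 s, if anything falls off the work surface, if the arm or the gripper's body presses on something with over 40 N, if the wrist force passes 120 N, or if a joint passes its speed limit or range.

## Working session

There is one attempt and no reset: what is moved stays moved. The work goes in short steps, Python scripts to look and compute and a tool call to move; the robot and the scene stay as the last step left them, time stands still between calls to the robot, and variables do not carry over. Pictures are saved under pics/ and viewed, at most 10 in all, crops included, and the job is handed in when it is done.

Besides the shell and the picture viewer there is one more tool, called as a command line: name --pt "numbers of a row" for each row, then --argument value for the rest. step_arm: Moves the arm, as the interface text tells. Its arguments: {"type":"object","properties":{"steps":{"type":"array","items":{"type":"array","items":{"type":"number"}}}},"required":["steps"]}

```bash
mkdir -p pics
cat > h.py <<'E'
import numpy as np, cv2
from plant import env
def world(name,uv,z=None,depth=None):
    """pixel -> world, on plane z or by depth along axis"""
    c=env.camera_info(name);K=np.array(c["K"]);R=np.array(c["R"]);t=np.array(c["t"])
    d=(np.array(uv,float)-K[:2,2])/[K[0,0],K[1,1]]
    r=d.copy()
    for _ in range(10): r=d/(1+c["k1"]*(r@r))
    ray=R.T@np.array([r[0],r[1],1]);o=-R.T@t
    return o+ray*(depth if depth is not None else (z-o[2])/ray[2])
def cloud(name,dep):
    c=env.camera_info(name);K=np.array(c["K"]);R=np.array(c["R"]);t=np.array(c["t"])
    v,u=np.mgrid[:dep.shape[0],:dep.shape[1]]
    d=np.stack([(u-K[0,2])/K[0,0],(v-K[1,2])/K[1,1]],-1);r=d.copy()
    for _ in range(10): r=d/(1+c["k1"]*(r**2).sum(-1,keepdims=True))
    P=np.dstack([r,np.ones(dep.shape)])*dep[...,None]
    return (P-t)@R
E
python3 - <<'E'
from h import *
for n in("top","side"):
    im,d=env.get_image(n); cv2.imwrite(f"pics/{n}0.png",im[...,::-1]); np.savez(f"{n}0.npz",im=im,d=d)
    c=env.camera_info(n); print(n,c["K"],c["k1"],-np.array(c["R"]).T@c["t"],c["R"])
print(env.sense())
E
```

```text
top [[480.57362867   0.         259.66651411]
 [  0.         480.57362867 194.04849745]
 [  0.           0.           1.        ]] -0.17818504595049453 [ 0.38804074 -0.0065056   1.55884756] [[-0.00815062 -0.99991168 -0.01049766]
 [-0.98927214  0.00959427 -0.14576897]
 [ 0.14585681  0.00919693 -0.98926296]]
side [[488.74835292   0.         256.61531731]
 [  0.         488.74835292 188.81934124]
 [  0.           0.           1.        ]] 0.03602074489433415 [-0.02032269 -0.82024403  1.10562844] [[ 0.79801959 -0.60247505  0.01373122]
 [-0.41602798 -0.5672562  -0.71073281]
 [ 0.4359879   0.56146613 -0.70332804]]
{'t': 0.1, 'joint_pos': array([-1.39157409e+00,  1.24447029e-01,  1.65153182e+00,  4.15403017e-06,
        1.36750306e+00, -8.25948840e-02]), 'qvel': array([-0.00070947, -0.00178984, -0.00434383, -0.00175402,  0.00093194,
        0.00080126]), 'tau': array([-1.71023144e-04, -4.24931395e+01, -3.66653395e+01, -1.29304472e-04,
        3.98041913e-03, -4.75247489e-06]), 'ee_pos': array([ 0.16817915, -0.62763513,  0.40357433]), 'tcp_rot': array([-3.11284132e+00, -4.09840084e-01,  1.36857752e-04]), 'contact_force': array([ 0.06125719, -0.13351874, -0.11088186]), 'torque': array([0.04972785, 0.03954595, 0.00894687]), 'finger_force': 0.0, 'grip_width': 1.0023828989978543}
```

View pics/top0.png

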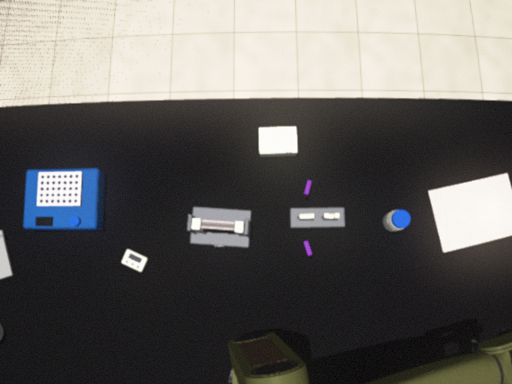

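View pics/side0.png

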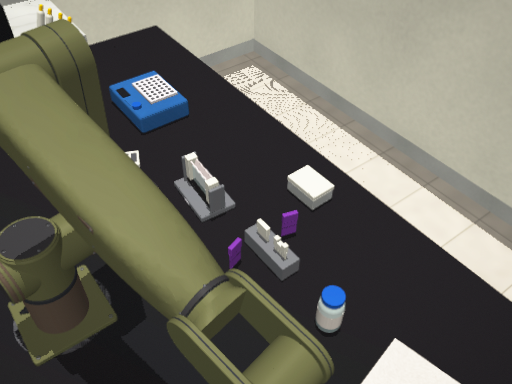

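The top view shows the stand at about (219,227) with white rails at (196,225) and (239,227). The rack is at (318,217) with handles at (306,216) and (331,216), and the purple decoys at (308,187) and (308,248). In the side view the right-hand handle at (281,247) looks notched. I'll measure these next.

Run:
```python
from h import *
z=np.load("top0.npz");im,d=z["im"],z["d"];P=cloud("top",d)
hsv=cv2.cvtColor(im,cv2.COLOR_RGB2HSV)
w=((hsv[...,2]>170)&(hsv[...,1]<60)).astype(np.uint8)
def rep(m,x0,x1,y0,y1,nm,zmin=0.03):
    mm=np.zeros_like(m);mm[y0:y1,x0:x1]=m[y0:y1,x0:x1]
    n,l,s,c=cv2.connectedComponentsWithStats(mm)
    for i in range(1,n):
        if s[i,4]<20: continue
        p=P[l==i];p=p[p[:,2]>zmin]
        if not len(p): continue
        hz=np.median(p[:,2]);q=[tuple(world("top",k,z=hz)[:2]) for k in np.argwhere(l==i)[:,::-1]]
        print(nm,"px",c[i].round(1),"area",s[i,4],"zmed/max",hz.round(4),p[:,2].max().round(4),"rect",cv2.minAreaRect(np.float32(q)))
rep(w,185,255,200,250,"cass");rep(w,285,350,200,232,"rack")
# height-based
for nm,(x0,x1,y0,y1),(a,b) in [("railtops",(180,260,195,255),(.112,.14)),("posts/stand>95",(180,260,195,255),(.095,.14)),("base",(180,260,195,260),(.012,.03)),("racktop",(280,350,200,235),(.042,.058)),("handles",(280,350,200,235),(.085,.12))]:
    m=((P[...,2]>a)&(P[...,2]<b)&(d>0)).astype(np.uint8);rep(m,x0,x1,y0,y1,nm,0.005)
a=cv2.resize(im[190:260,180:350],None,fx=4.5,fy=4.5,interpolation=3)
s=np.load("side0.npz")["im"][140:285,170:310];b=cv2.resize(s,None,fx=1.9,fy=1.9)
s=cv2.resize(np.load("side0.npz")["im"][140:285,170:310],(270,280),interpolation=3)
o=np.zeros((600,800,3),np.uint8);o[:315,:765]=a;o[317:597,:270]=s
o[317:597,280:780]=cv2.resize(np.load("side0.npz")["im"][205:275,225:350],(500,280),interpolation=3)
cv2.imwrite("pics/z0.png",o[...,::-1])
```

```text
cass px [219.3 220. ] area 831 zmed/max 0.1186 1.5588 rect ((0.5215948820114136, 0.12776897847652435), (0.17279694974422455, 0.06364426016807556), 85.65926361083984)
cass px [220.2 239.2] area 425 zmed/max 1.5588 1.5588 rect ((0.3880407512187958, -0.0065055969171226025), (0.0, 0.0), 0.0)
rack px [306.5 214.9] area 111 zmed/max 0.0976 0.1079 rect ((0.5401769876480103, -0.13561469316482544), (0.04602663591504097, 0.024547012522816658), 88.68621063232422)
rack px [293.9 217.7] area 28 zmed/max 0.0513 0.0589 rect ((0.5333422422409058, -0.09960835427045822), (0.014268469996750355, 0.039920203387737274), 80.86990356445312)
rack px [331.8 215. ] area 110 zmed/max 0.0938 0.1067 rect ((0.5368979573249817, -0.2130286991596222), (0.05261380970478058, 0.018529526889324188), 89.31753540039062)
railtops px [199.3 222.4] area 138 zmed/max 0.1209 0.1315 rect ((0.5104111433029175, 0.17525848746299744), (0.08856021612882614, 0.03330111503601074), 82.61572265625)
railtops px [229.1 226.6] area 150 zmed/max 0.1197 0.1296 rect ((0.5042778253555298, 0.12107296288013458), (0.12669040262699127, 0.03011035919189453), 89.56232452392578)
railtops px [227.6 222.9] area 25 zmed/max 0.1162 0.1239 rect ((0.5139362215995789, 0.1057697981595993), (0.03732389956712723, 0.006950629409402609), 80.10442352294922)
posts/stand>95 px [217.  224.4] area 557 zmed/max 0.115 0.1315 rect ((0.5108908414840698, 0.13573430478572845), (0.18672993779182434, 0.048893317580223083), 85.63709259033203)Traceback (most recent call last):
  File "<stdin>", line 17, in <module>
  File "<stdin>", line 12, in rep
  File "h.py", line 5, in world
    c=env.camera_info(name);K=np.array(c["K"]);R=np.array(c["R"]);t=np.array(c["t"])
ValueError: time passes only in moves, steps and waits
```

```bash
sed -i 's/env.camera_info(name)/info(name)/; s/^def world/from functools import lru_cache\n@lru_cache\ndef info(n): return env.camera_info(n)\ndef world/' h.py
cat >> h.py <<'E'
def pts(name,mask,z):
    """world points of mask pixels on plane z"""
    d=np.full(mask.shape,1.0,np.float32);P=cloud(name,d);c=info(name);o=-np.array(c["R"]).T@c["t"]
    r=P[mask>0]-o
    return o+r*((z-o[2])/r[:,2])[:,None]
E
python3 - <<'E'
from h import *
z=np.load("top0.npz");im,d=z["im"],z["d"];P=cloud("top",d)
hsv=cv2.cvtColor(im,cv2.COLOR_RGB2HSV)
def box(x0,x1,y0,y1):
    m=np.zeros(d.shape,bool);m[y0:y1,x0:x1]=1;return m
def rep(m,nm,z):
    n,l,s,c=cv2.connectedComponentsWithStats(m.astype(np.uint8))
    for i in range(1,n):
        if s[i,4]>=25: print(nm,"px",c[i].round(1),"area",s[i,4],"rect",np.round(np.r_[[*sum(cv2.minAreaRect(np.float32(pts("top",l==i,z)[:,:2]))[:2],())],cv2.minAreaRect(np.float32(pts("top",l==i,z)[:,:2]))[2]],4))
Z=P[...,2];ok=d>0
cs=box(180,260,195,260);rk=box(280,352,198,238)
V=hsv[...,2]
for t in (185,215,235): rep(cs&(V>t)&(hsv[...,1]<40),f"cass V>{t}",.122); rep(rk&(V>t),f"rack V>{t}",.1)
rep(rk&(V>60),"rack all",.05)
rep(cs&(V>60),"stand all",.02)
rep(cs&ok&(Z>.1)&(Z<.14),"cass top",.118)
rep(rk&ok&(Z>.08)&(Z<.14),"handles",.1)
S=np.load("side0.npz")["im"]
o=np.zeros((600,800,3),np.uint8);o[:315,:765]=cv2.resize(im[190:260,180:350],(765,315),interpolation=3)
o[317:597,:270]=cv2.resize(S[140:235,165:245],(270,280),interpolation=3)
o[317:597,280:780]=cv2.resize(S[205:275,225:350],(500,280),interpolation=3)
cv2.imwrite("pics/z0.png",o[...,::-1])
E
```

```text
cass V>185 px [217.5 224.4] area 409 rect [5.08900e-01 1.35600e-01 1.57600e-01 3.74000e-02 8.57474e+01]
rack V>185 px [306.5 215.5] area 92 rect [ 5.35600e-01 -1.35300e-01  4.60000e-02  1.53000e-02  8.93744e+01]
rack V>185 px [331.8 215.1] area 91 rect [ 5.36300e-01 -2.12100e-01  4.64000e-02  1.84000e-02  8.93165e+01]
cass V>215 px [195.7 223.1] area 95 rect [5.13100e-01 2.00500e-01 2.54000e-02 3.37000e-02 8.23596e+01]
cass V>215 px [217.6 221.4] area 56 rect [5.17800e-01 1.32900e-01 9.10000e-02 5.50000e-03 8.51821e+01]
cass V>215 px [238.4 226.3] area 94 rect [5.02200e-01 7.26000e-02 2.40000e-02 3.31000e-02 8.95604e+01]
rack V>215 px [306.4 215.7] area 69 rect [ 0.5346 -0.1341  0.0149  0.0433  5.1131]
rack V>215 px [331.4 215.2] area 72 rect [ 5.34700e-01 -2.12100e-01  4.63000e-02  1.54000e-02  8.93458e+01]
cass V>235 px [195.6 223.1] area 83 rect [0.5136 0.2008 0.0304 0.0213 0.432 ]
cass V>235 px [238.5 226. ] area 84 rect [5.03700e-01 7.11000e-02 2.10000e-02 3.01000e-02 8.97912e+01]
rack V>235 px [331.2 215.1] area 63 rect [ 5.36300e-01 -2.10600e-01  4.32000e-02  1.23000e-02  8.93347e+01]
rack V>235 px [306.5 215.5] area 56 rect [ 5.35600e-01 -1.35300e-01  3.99000e-02  9.20000e-03  8.93774e+01]
rack all px [317. 217.] area 1158 rect [ 5.34000e-01 -1.73000e-01  1.77200e-01  6.65000e-02  8.94116e+01]
stand all px [219.2 226.5] area 2302 rect [ 0.509   0.1427  0.2069  0.128  85.8145]
cass top px [216.7 224.4] area 538 rect [5.10700e-01 1.35500e-01 1.86100e-01 4.88000e-02 8.57038e+01]
handles px [330.8 215. ] area 79 rect [ 5.36300e-01 -2.10500e-01  4.93000e-02  1.23000e-02  8.93271e+01]
handles px [305.6 216. ] area 72 rect [ 5.32500e-01 -1.33800e-01  4.30000e-02  1.53000e-02  8.93905e+01]
```

View pics/z0.png

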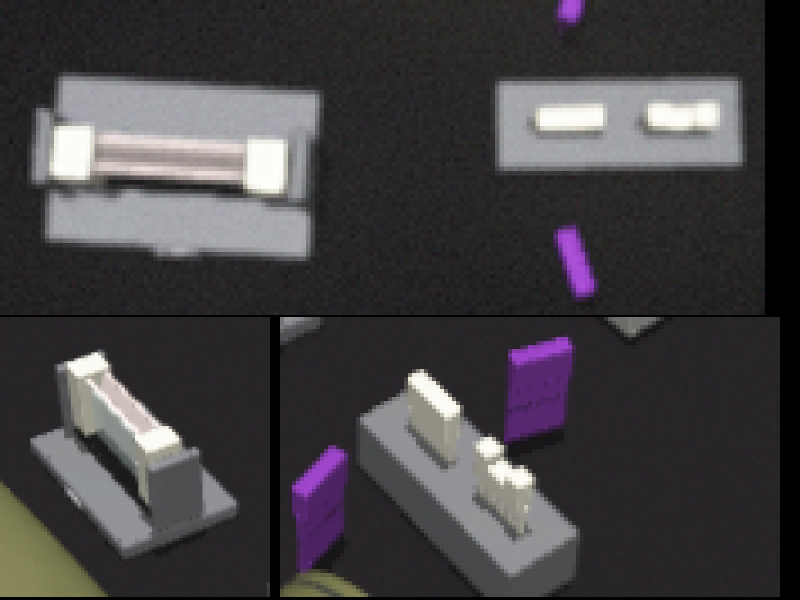

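The plain blade is the left (+y) handle at about (0.535, -0.134), and the notched right-hand one is the toothed comb. The stand is yawed about -0.075 rad, with rails at about (0.503, 0.073) and (0.513, 0.200), 0.128 apart. That matches the 0.130 m given. First I turn the tool and shut the fingers.

step_arm --pt "0 0 0 -0.137 0" --pt "0 0 0 -0.137 0" --pt "0 0 0 -0.137 0" --pt "0 0 0 -0.137 0" --pt "0 0 0 -0.137 0" --pt "0 0 0 -0.137 0" --pt "0 0 0 -0.137 0" --pt "0 0 0 -0.137 0" --pt "0 0 0 -0.137 0" --pt "0 0 0 0 0"

```text
t: 1.1
ee_pos: [0.1682, -0.6277, 0.404]
tcp_rot: [-2.304, -2.134, -0.001]
contact_force: [-0.8, 0.1, -0.3]
grip_width: -0.001
finger_force: 0.0
```

step_arm --pt "1.5 0.6 0 0 0" --pt "3 1.2 0 0 0" --pt "4 1.5 0 0 0" --pt "4 1.6 0 0 0" --pt "4 1.6 0 0 0" --pt "4 1.6 0 0 0" --pt "4 1.6 0 0 0" --pt "4 1.6 0 0 0" --pt "4 1.6 0 0 0" --pt "4 1.6 0 0 0"

```text
t: 2.1
ee_pos: [0.3406, -0.2723, 0.4045]
tcp_rot: [2.307, 2.132, 0.001]
contact_force: [0.8, -0.4, 0.7]
grip_width: -0.0
finger_force: 0.0
```

step_arm --pt "4 1.6 0 0 0" --pt "4 1.6 0 0 0" --pt "4 1.6 0 0 0" --pt "4 1.6 0 0 0" --pt "4 1.6 0 0 0" --pt "4 1.6 0 0 0" --pt "4 1.6 0 0 0" --pt "4 1.4 0 0 0" --pt "2.4 0.8 0 0 0" --pt "1 0.3 0 0 0"

```text
t: 3.1
ee_pos: [0.5037, 0.0702, 0.4044]
tcp_rot: [-2.302, -2.137, 0.0]
contact_force: [0.2, -0.9, -0.3]
grip_width: 0.001
finger_force: 0.0
```

step_arm --pt "0.2 0 1 0 0" --pt "0 0 1.5 0 0" --pt "0 0 1.5 0 0" --pt "0 0 1.5 0 0" --pt "0 0 1.5 0 0" --pt "0 0 1.2 0 0" --pt "0 0 0.8 0 0" --pt "0 0 0.4 0 0" --pt "0 0 0.3 0 0" --pt "0 0 0.2 0 0"

```text
t: 4.1
ee_pos: [0.5044, 0.0697, 0.306]
tcp_rot: [2.304, 2.135, 0.001]
contact_force: [0.8, 0.5, 0.2]
grip_width: -0.001
finger_force: 0.0
```

step_arm --pt "0 0 0.2 0 0" --pt "0 0 0.2 0 0" --pt "0 0 0.2 0 0" --pt "0 0 0.2 0 0" --pt "0 0 0.1 0 0" --pt "0 0 0.1 0 0" --pt "0 0 0.1 0 0" --pt "0 0 0.1 0 0" --pt "0 0 0 0 0" --pt "0 0 0 0 0"

```text
t: 5.1
ee_pos: [0.5044, 0.0696, 0.2943]
tcp_rot: [2.304, 2.135, 0.001]
contact_force: [-0.0, -0.7, 3.5]
grip_width: -0.001
finger_force: 1.6
```

step_arm --pt "0 0 0.1 0 0" --pt "0 0 0.1 0 0" --pt "0 0 0.1 0 0" --pt "0 0 0.1 0 0" --pt "0 0 0.1 0 0" --pt "0 0 0.1 0 0" --pt "0 0 0.1 0 0" --pt "0 0 0.1 0 0" --pt "0 0 0 0 0" --pt "0 0 0 0 0"

```text
t: 6.1
ee_pos: [0.5048, 0.0696, 0.2872]
tcp_rot: [2.303, 2.134, 0.003]
contact_force: [-0.5, -1.7, 8.8]
grip_width: 0.0
finger_force: 4.2
```

step_arm --pt "0 0 0.1 0 0" --pt "0 0 0.1 0 0" --pt "0 0 0.05 0 0" --pt "0 0 0 0 0" --pt "0 0 0 0 0" --pt "0 0 0 0 0" --pt "0 0 0 0 0" --pt "0 0 0 0 0" --pt "0 0 0 0 0" --pt "0 0 0 0 0"

```text
t: 7.1
ee_pos: [0.5059, 0.0694, 0.2871]
tcp_rot: [2.3, 2.132, 0.007]
contact_force: [0.5, -2.6, 15.5]
grip_width: 0.005
finger_force: 7.7
```

The force rises with no more travel, with the fingertips at z = 0.114, so the cassette is home. Next I lift, open the fingers partly and go above the blade.

step_arm --pt "0 0 -1 0 0" --pt "0 0 -2 0 0" --pt "0 0 -3 0 0" --pt "0 0 -3 0 4" --pt "-2 0.5 0 0 4" --pt "-3 0.8 0 0 4" --pt "-3 0.7 0 0 4" --pt "-3 0.6 0 0 4" --pt "-3 0.7 0 0 4" --pt "-3 0.7 0 0 4"

```text
t: 8.1
ee_pos: [0.5307, -0.1038, 0.3719]
tcp_rot: [-2.302, -2.134, 0.001]
contact_force: [0.4, -0.3, 0.3]
grip_width: 0.468
finger_force: 0.0
```

step_arm --pt "-2 0.4 0 0 4" --pt "-1 0.2 0 0 4" --pt "0 0 0 -0.065 4" --pt "0 0 0 0 4" --pt "0 0 0 0 4" --pt "0 0 0 0 4" --pt "0 0 0 0 4" --pt "0 0 0 0 4" --pt "0 0 0 0 4" --pt "0 0 0 0 4"

```text
t: 9.1
ee_pos: [0.5348, -0.1332, 0.3732]
tcp_rot: [2.234, 2.209, 0.0]
contact_force: [-0.3, -1.1, 0.2]
grip_width: 0.465
finger_force: 0.0
```

Run:
```python
from h import *
o=np.zeros((600,800,3),np.uint8)
for n in("top","side"):
    im,d=env.get_image(n); np.savez(f"{n}1.npz",im=im,d=d)
    if n=="top": o[:300]=cv2.resize(im[180:262,170:390],(800,300),interpolation=3)
    else: o[300:]=cv2.resize(im[130:285,155:362],(400,300),interpolation=3).repeat(1,1) if 0 else cv2.resize(im[130:285,155:362],(800,300),interpolation=3)
cv2.imwrite("pics/z1.png",o[...,::-1])
print(env.sense()["ee_pos"],env.sense()["tcp_rot"])
```

```text
[ 0.53482019 -0.13324498  0.37328299] [2.23363295e+00 2.20907828e+00 7.17810487e-05]
```

View pics/z1.png

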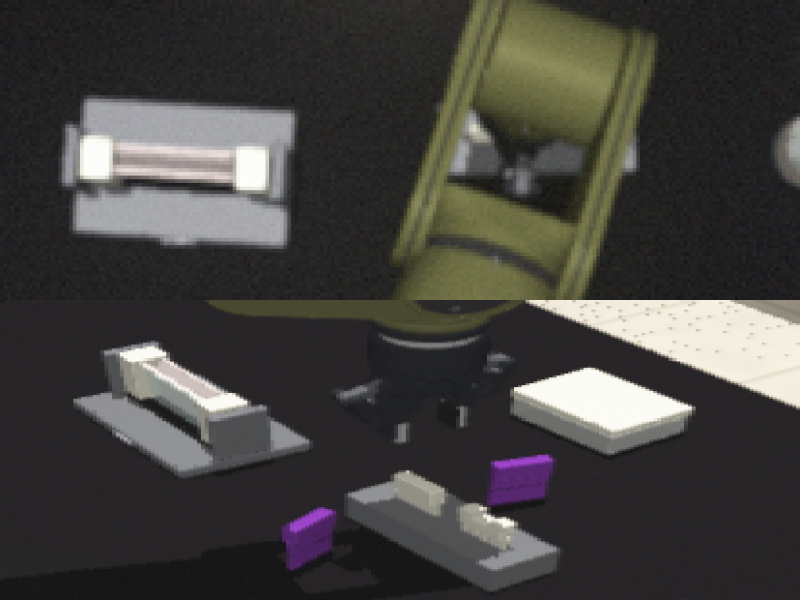

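The fingers stand over the plain blade, clear of the purple decoys, and the cassette is in full view in both pictures. I descend to the grip height and measure the pressed cassette meanwhile.

step_arm --pt "0 0 1 0 4" --pt "0 0 1.8 0 4" --pt "0 0 1.8 0 4" --pt "0 0 1.8 0 4" --pt "0 0 1.8 0 4" --pt "0 0 1.8 0 4" --pt "0 0 1.5 0 4" --pt "0 0 1 0 4" --pt "0 0 0.7 0 4" --pt "0 0 0.1 0 4"

```text
t: 10.2
ee_pos: [0.5346, -0.1332, 0.2393]
tcp_rot: [-2.233, -2.208, 0.001]
contact_force: [0.0, -0.0, -0.3]
grip_width: 0.463
finger_force: 0.0
```

Run:
```python
from h import *
z=np.load("top1.npz");im,d=z["im"],z["d"];P=cloud("top",d)
hsv=cv2.cvtColor(im,cv2.COLOR_RGB2HSV);V=hsv[...,2].astype(int)
box=np.zeros(d.shape,bool);box[195:260,180:260]=1
for t,zz in((200,.114),(215,.114),(230,.114)):
    n,l,s,c=cv2.connectedComponentsWithStats((box&(V>t)&(hsv[...,1]<50)).astype(np.uint8))
    for i in range(1,n):
        if s[i,4]>30:
            r=cv2.minAreaRect(np.float32(pts("top",l==i,zz)[:,:2]));p=pts("top",l==i,zz).mean(0); m=(l==i)&(d>0)
            print(t,c[i].round(1),s[i,4],np.round(r[0],4),np.round(r[1],4),round(r[2],1),p.round(4),"z",np.median(P[m][:,2]).round(4))
# profile across plates (columns 205..230)
for u in (210,217,224):
    col=[(v,V[v,u],P[v,u].round(4)[[0,2]].tolist()) for v in range(214,232)]
    print(u,[(a,int(b),*world("top",(u,a),z=.110)[:2].round(4)) for a,b,_ in col])
```

```text
200 [196.  222.5] 103 [0.5159 0.2005] [0.0337 0.0244] 0.4 [0.5157 0.2003 0.114 ] z 0.1148
200 [229.3 223.3] 183 [0.5077 0.1204] [0.125  0.0339] 87.8 [0.5126 0.0993 0.114 ] z 0.1111
200 [217.5 226.9] 60 [0.502  0.1351] [0.0942 0.0058] 85.6 [0.502  0.1351 0.114 ] z 0.1098
215 [195.9 222.6] 98 [0.5159 0.2005] [0.0336 0.0244] 0.4 [0.5155 0.2006 0.114 ] z 0.1148
215 [218.2 220.8] 53 [0.5205 0.1351] [0.0883 0.0054] 85.3 [0.5205 0.1329 0.114 ] z 0.1093
215 [238.5 225.4] 93 [0.5059 0.0715] [0.0212 0.0333] 89.8 [0.506  0.0716 0.114 ] z 0.1147
230 [195.7 222.6] 87 [0.5158 0.2016] [0.0242 0.0335] 82.2 [0.5156 0.2013 0.114 ] z 0.1151
230 [238.5 225.6] 90 [0.5059 0.0715] [0.0212 0.0333] 89.8 [0.5055 0.0717 0.114 ] z 0.1147
210 [(214, 172, np.float64(0.5418), np.float64(0.1584)), (215, 172, np.float64(0.5388), np.float64(0.1584)), (216, 173, np.float64(0.5357), np.float64(0.1584)), (217, 173, np.float64(0.5327), np.float64(0.1584)), (218, 172, np.float64(0.5296), np.float64(0.1583)), (219, 198, np.float64(0.5266), np.float64(0.1583)), (220, 227, np.float64(0.5235), np.float64(0.1583)), (221, 216, 
[... 1718 characters left out ...]
0.5293), np.float64(0.1157)), (219, 180, np.float64(0.5263), np.float64(0.1157)), (220, 200, np.float64(0.5232), np.float64(0.1157)), (221, 226, np.float64(0.5202), np.float64(0.1157)), (222, 217, np.float64(0.5171), np.float64(0.1157)), (223, 186, np.float64(0.5141), np.float64(0.1157)), (224, 161, np.float64(0.5111), np.float64(0.1157)), (225, 155, np.float64(0.508), np.float64(0.1157)), (226, 183, np.float64(0.505), np.float64(0.1157)), (227, 225, np.float64(0.502), np.float64(0.1157)), (228, 207, np.float64(0.4989), np.float64(0.1157)), (229, 114, np.float64(0.4959), np.float64(0.1157)), (230, 40, np.float64(0.4929), np.float64(0.1157)), (231, 43, np.float64(0.4898), np.float64(0.1157))]
```

The rails now read z ≈ 0.1148, so the cassette is home, and the gap mouth is at about (0.5105, 0.1365). I grip and lift.

step_arm --pt "0 0 0 0 2.5" --pt "0 0 0 0 1" --pt "0 0 0 0 0" --pt "0 0 0 0 0" --pt "0 0 0 0 0" --pt "0 0 0 0 0" --pt "0 0 0 0 0" --pt "0 0 0 0 0" --pt "0 0 0 0 0" --pt "0 0 0 0 0"

```text
t: 11.2
ee_pos: [0.5352, -0.1334, 0.2412]
tcp_rot: [2.233, 2.208, 0.001]
contact_force: [-0.9, 0.0, 6.6]
grip_width: 0.159
finger_force: 59.2
```

step_arm --pt "0 0 -0.3 0 0" --pt "0 0 -0.7 0 0" --pt "0 0 -1.2 0 0" --pt "0 0 -1.6 0 0" --pt "0 0 -1.8 0 0" --pt "0 0 -1.8 0 0" --pt "0 0 -1.8 0 0" --pt "0 0 -1.8 0 0" --pt "0 0 -1.5 0 0" --pt "0 0 -1 0 0"

```text
t: 12.2
ee_pos: [0.5349, -0.1333, 0.3778]
tcp_rot: [2.232, 2.208, 0.002]
contact_force: [0.3, 0.2, -0.8]
grip_width: 0.154
finger_force: 58.7
```

step_arm --pt "0 0 0 0.065 0" --pt "1.5 -0.2 0 0 0" --pt "3 -0.5 0 0 0" --pt "3 -0.5 0 0 0" --pt "3 -0.5 0 0 0" --pt "3 -0.5 0 0 0" --pt "3 -0.5 0 0 0" --pt "3 -0.5 0 0 0" --pt "3 -0.5 0 0 0" --pt "2 -0.4 0 0 0"

```text
t: 13.2
ee_pos: [0.5115, 0.1166, 0.3746]
tcp_rot: [-2.3, -2.138, 0.001]
contact_force: [1.1, 0.0, -0.9]
grip_width: 0.153
finger_force: 58.7
```

step_arm --pt "1.2 -0.2 0 0 0" --pt "0.7 -0.1 0 0 0" --pt "0.3 -0.1 0 0 0" --pt "0 0 0 0 0" --pt "0 0 0 0 0" --pt "0 0 0 0 0" --pt "0 0 0 0 0" --pt "0 0 0 0 0" --pt "0 0 0 0 0" --pt "0 0 0 0 0"

```text
t: 14.2
ee_pos: [0.5102, 0.1363, 0.3753]
tcp_rot: [2.304, 2.135, 0.0]
contact_force: [-0.3, 0.1, -1.1]
grip_width: 0.153
finger_force: 58.7
```

Run:
```python
from h import *
im,d=env.get_image("side"); np.savez("side2.npz",im=im,d=d)
it,dt=env.get_image("top"); np.savez("top2.npz",im=it,d=dt)
c=im[95:225,140:270]
cv2.imwrite("pics/z2.png",cv2.resize(c,(600,600),interpolation=3)[...,::-1])
print(env.sense()["ee_pos"],env.sense()["tcp_rot"])
```

```text
[0.5102163  0.13637435 0.37525403] [2.30423870e+00 2.13541755e+00 3.77233353e-05]
```

View pics/z2.png

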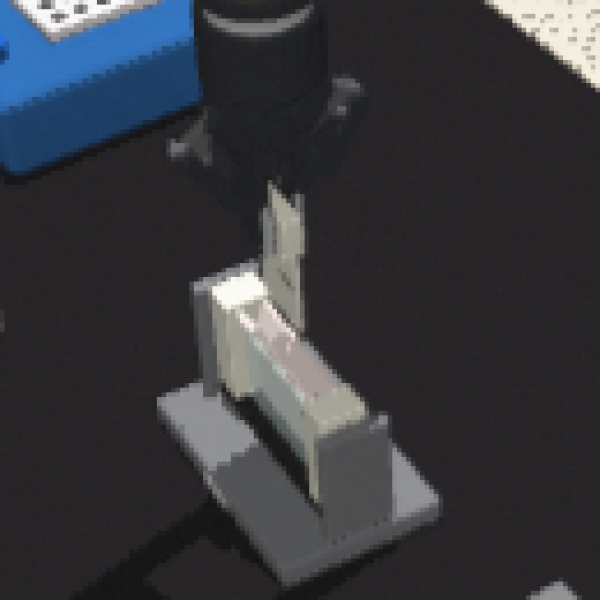

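The side view shows the blade upright in the fingers above the gap. Its near lower corner is at about (205,166) in full-picture pixels. I'll check its x and z from depth and against a ray.

Run:
```python
from h import *
z=np.load("side2.npz");im,d=z["im"],z["d"];P=cloud("side",d)
r=P[120:168,195:210].reshape(-1,3);dd=d[120:168,195:210].ravel();v=np.max(im[120:168,195:210],-1).ravel()
m=(dd>0)&(v>90)&(r[:,2]>.118)&(abs(r[:,0]-.51)<.03)&(abs(r[:,1]-.136)<.035)
q=r[m]
u=np.array([.9972,-.0749]);w=np.array([.0749,.9972]);o=np.array([.5105,.1365])
X=(q[:,:2]-o)@u;Y=(q[:,:2]-o)@w
for a in np.arange(.12,.24,.01):
    k=(q[:,2]>=a)&(q[:,2]<a+.01)
    if k.sum()>2: print(round(a,2),k.sum(),"x",np.median(X[k]).round(4),"y",Y[k].min().round(4),Y[k].max().round(4))
print("corner at z=.144/.140:",world("side",(205.4,166.1),z=.144),world("side",(205.4,166.1),z=.14))
c=info("side");
for zz in(.147,.144,.140):
    p=np.array(c["R"])@np.array([.5085,.1133,zz])+c["t"];n=p[:2]/p[2];n*=1+c["k1"]*(n@n);print(zz,np.array(c["K"])[:2,:2]@n+np.array(c["K"])[:2,2])
```

```text
0.14 9 x 0.0003 y -0.0235 0.0219
0.15 21 x -0.0004 y -0.0261 0.0182
0.16 20 x -0.0001 y -0.0247 0.0192
0.17 21 x -0.0 y -0.0273 0.017
0.18 12 x 0.0004 y -0.0239 0.0113
0.19 11 x 0.0002 y -0.0242 0.0023
0.2 16 x -0.002 y -0.0274 -0.0092
0.21 27 x -0.004 y -0.0267 -0.0088
0.22 22 x -0.0037 y -0.0268 -0.0101
0.23 46 x 0.0011 y -0.0253 0.0158
corner at z=.144/.140: [0.51182941 0.11158195 0.144     ] [0.51404296 0.11545799 0.14      ]
0.147 [204.05629099 165.46897858]
0.144 [204.12003923 166.23212219]
0.14 [204.20472949 167.24613253]
```

The blade is centred in x to within about 2 mm, with its edge at z ≈ 0.144. The target is an edge at 0.075, which puts the TCP near 0.306.

step_arm --pt "0 0 0.4 0 0" --pt "0 0 0.6 0 0" --pt "0 0 0.7 0 0" --pt "0 0 0.7 0 0" --pt "0 0 0.6 0 0" --pt "0 0 0.4 0 0" --pt "0 0 0.3 0 0" --pt "0 0 0.3 0 0" --pt "0 0 0.2 0 0" --pt "0 0 0.2 0 0"

```text
t: 15.3
ee_pos: [0.5103, 0.1364, 0.3313]
tcp_rot: [2.304, 2.135, 0.001]
contact_force: [0.0, 0.4, -0.2]
grip_width: 0.155
finger_force: 58.7
```

step_arm --pt "0 0 0.2 0 0" --pt "0 0 0.2 0 0" --pt "0 0 0.2 0 0" --pt "0 0 0.2 0 0" --pt "0 0 0.2 0 0" --pt "0 0 0.1 0 0" --pt "0 0 0.1 0 0" --pt "0 0 0.1 0 0" --pt "0 0 0 0 0" --pt "0 0 0 0 0"

```text
t: 16.3
ee_pos: [0.5103, 0.1364, 0.3184]
tcp_rot: [2.304, 2.135, 0.001]
contact_force: [0.5, 0.0, 2.5]
grip_width: 0.153
finger_force: 59.2
```

step_arm --pt "0 0 0.2 0 0" --pt "0 0 0.2 0 0" --pt "0 0 0.2 0 0" --pt "0 0 0.2 0 0" --pt "0 0 0.2 0 0" --pt "0 0 0.1 0 0" --pt "0 0 0.1 0 0" --pt "0 0 0 0 0" --pt "0 0 0 0 0" --pt "0 0 0 0 0"

```text
t: 17.3
ee_pos: [0.5101, 0.1364, 0.3059]
tcp_rot: [-2.304, -2.135, 0.001]
contact_force: [0.4, 0.2, 1.1]
grip_width: 0.153
finger_force: 59.1
```

Run:
```python
from h import *
im,d=env.get_image("side"); np.savez("side3.npz",im=im,d=d)
cv2.imwrite("pics/z3.png",cv2.resize(im[95:225,140:270],(600,600),interpolation=3)[...,::-1])
P=cloud("side",d)
r=P[110:200,180:225].reshape(-1,3);dd=d[110:200,180:225].ravel();v=np.max(im[110:200,180:225],-1).ravel()
u=np.array([.9972,-.0749]);w=np.array([.0749,.9972]);o=np.array([.5105,.1365])
m=(dd>0)&(v>90)&(r[:,2]>.112)&(abs((r[:,:2]-o)@u)<.03)&(abs((r[:,:2]-o)@w)<.03);q=r[m]
for a in np.arange(.11,.18,.008):
    k=(q[:,2]>=a)&(q[:,2]<a+.008)
    if k.sum()>2: print(round(a,3),k.sum(),"x",np.median((q[k][:,:2]-o)@u).round(4),"y",((q[k][:,:2]-o)@w).min().round(4))
rl=(dd>0)&(r[:,2]>.105)&(r[:,2]<.125)&(abs((r[:,:2]-o)@w+.065)<.012)&(abs((r[:,:2]-o)@u)<.016)&(v>150);print("rail z",np.median(r[rl][:,2]),rl.sum())
s=env.sense();print(s["ee_pos"],s["contact_force"],s["torque"])
```

```text
0.11 15 x 0.0002 y -0.0258
0.118 7 x -0.0007 y -0.0261
0.126 5 x 0.0004 y -0.0259
0.134 13 x -0.0029 y -0.0254
0.142 18 x -0.0028 y -0.026
0.15 12 x -0.0039 y -0.025
0.158 38 x 0.0038 y -0.0266
0.166 13 x -0.0008 y -0.0251
rail z 0.11355967241217346 67
[0.51009987 0.1363807  0.30593889] [ 0.28741583 -0.37983832  0.39876254] [-0.00014102 -0.09245645 -0.00553068]
```

View pics/z3.png

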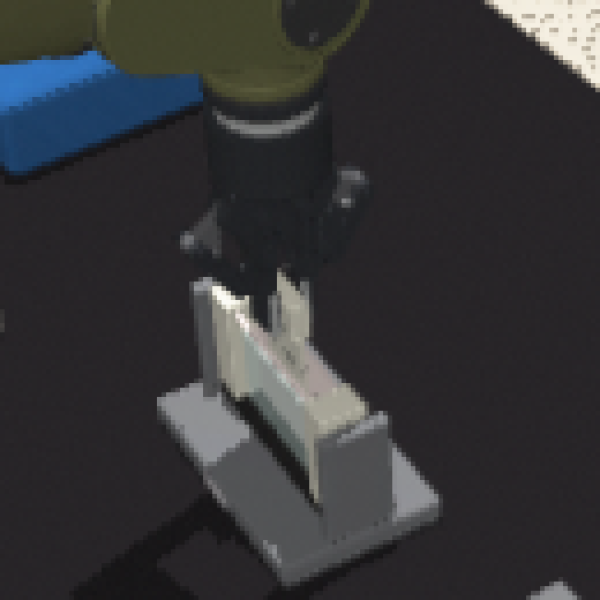

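The blade stands between the plates with its black line near their edges. The force relaxes once the arm stops, so I check the drag by reading it while moving 3 mm further.

step_arm --pt "0 0 0 0 0" --pt "0 0 0 0 0" --pt "0 0 0 0 0" --pt "0 0 0 0 0" --pt "0 0 0 0 0" --pt "0 0 0 0 0" --pt "0 0 0 0 0" --pt "0 0 0.1 0 0" --pt "0 0 0.1 0 0" --pt "0 0 0.1 0 0"

```text
t: 18.35
ee_pos: [0.5105, 0.1364, 0.3039]
tcp_rot: [2.304, 2.135, 0.002]
contact_force: [-0.0, 0.2, 3.1]
grip_width: 0.151
finger_force: 59.2
```

step_arm --pt "0 0 0 0 0" --pt "0 0 0 0 0" --pt "0 0 0 0 0" --pt "0 0 0 0 0" --pt "0 0 0 0 0" --pt "0 0 0 0 0" --pt "0 0 0 0 0" --pt "0 0 0 0 0" --pt "0 0 0 0 0" --pt "0 0 0 0 0"

```text
t: 19.35
ee_pos: [0.5102, 0.1364, 0.3032]
tcp_rot: [-2.304, -2.135, -0.0]
contact_force: [0.3, 0.7, 3.0]
grip_width: 0.156
finger_force: 59.2
```

Run:
```python
from h import *
A=np.load("top1.npz");im0,d0=A["im"],A["d"]
it,dt=env.get_image("top")
si,_=env.get_image("side")
s0=np.load("side1.npz")["im"]
o=np.zeros((560,800,3),np.uint8)
o[:280,:400]=cv2.resize(im0[205:247,185:255],(400,280),interpolation=3);o[:280,400:]=cv2.resize(it[205:247,185:255],(400,280),interpolation=3)
o[280:,:400]=cv2.resize(s0[148:208,172:242],(400,280),interpolation=3);o[280:,400:]=cv2.resize(si[148:208,172:242],(400,280),interpolation=3)
cv2.imwrite("pics/z4.png",o[...,::-1])
```

```text
(no output)
```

View pics/z4.png

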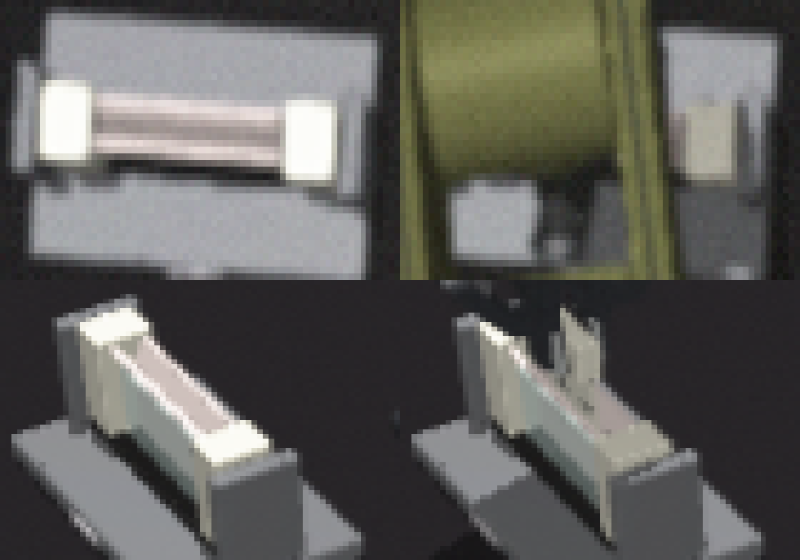

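The picture shows the blade upright between the plates, with its line at the plates' edge, around crop (575,395). The 3 N drag fits the 2 to 6 N given, and the depth is about 37 mm. I'm handing it in.

```bash
python3 -c "
from plant import env
print(env.close_job())"
```

```text
the job is handed in; nothing more can be done
None
```

I pressed the cassette fully home and slid the plain blade down between the plates, finishing about 37 mm deep with roughly 3 N of drag, upright, still and gripped; the job was handed in at about 19.5 s, but no verdict came back.

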